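Wedge the rocking balance

TASK

The bench balance rocks because its front-left screw foot does not reach the bench. Push the wedge along the bench, thin end first, under that foot until the balance no longer rocks, without jacking it out of level or shoving it more than a little; pick nothing up and leave the other things alone. Finish with a fingertip still pressing firmly (about 10 N) down on the top of the balance over the wedged foot, to show that it stands firm: the program ends while pressing.

Things in the scene. Friction and masses are not known exactly. Their poses are not given: they have to be found in the camera images.
- balance: Loose low bench balance, about 2.4 kg: square body 160 x 160 mm, underside 16 mm and flat white top 48 mm above the bench; round steel pan 92 mm across, 3 mm proud, centred 14 mm behind the middle; dark display near the front. Origin: at bench height under its middle when level. x to its rear (within 0.35 rad of world x), y to its left, z up. Black feet at (+-62, +-62) mm, 24 mm across, 7 mm tall.
- short_foot (a point): On the axis of the front-left foot (-62, +62 mm), at bench height, fixed in the balance. That foot ends flat 4 to 8 mm above the bench (differs each time) and holds its length. The balance rests level on the other three; some 2 N down on this corner rocks it about the diagonal of the front-right and rear-left feet until the foot meets the bench.
- press_corner (a point): Point on the flat top of the balance straight above the short foot, 18 mm in from the front and left edges: press here.
- wedge: Loose plain grey wedge, 80 g, 80 mm long, 50 mm wide. Origin: middle of its underside, flat on the bench; x along it to the thin end. Top rises evenly from 2 mm at the tip (x = +40 mm) to 14.5 mm at x = -30 mm (1 in 5.6), then is flat to the upright end face at x = -40 mm. It slides easily (under 1 N); the push climbs to several N once it takes the foot; pushed on, it shoves the balance along.
- wedge_tip (a point): Middle of the wedge's thin end, at its underside. At the start it points at the short foot from the front, 20 to 45 mm short of the foot's edge, within about 11 mm sideways and 0.12 rad of the line through the foot along the balance's x.
- wedge_tail (a point): Middle of the wedge's upright end face, 7 mm above its underside: push here along the wedge's x.
- loupe: Bystander: black standing loupe, 36 mm across, 34 mm tall, in front of the balance to the right of the wedge. Origin: centre of its underside.
- lens_can: Bystander: white screw-top canister, 39 mm across, 50 mm tall, left of the balance. Origin: centre of its underside.
- gel_box: Bystander: small clear-lidded box, 54 x 52 x 16 mm, left of the wedge. Origin: centre of its underside.
There are look-alikes about, which are no part of the job. Of the things that look like the balance, the largest one is meant.

How it is judged:
By the outcome, as a careful person would: the job done as asked, in the order asked, and still so for the second after the job is handed in, while the arm keeps its last pose, push and grip.
It also fails if it takes over 48 s, if anything falls off the work surface, if the arm or the gripper's body presses on something with over 40 N, if the wrist force passes 120 N, or if a joint passes its speed limit or range.

ROBOT

A 7-joint arm with a two-finger parallel gripper is mounted at the origin on a cart in front of the work surface, level with it; the furniture and walls round the work are solid. World frame = base frame: x ahead of the robot, y to its left, z up, the work surface at z = 0. Lengths are in m, angles in degrees, forces in N, time in s.
With the tool pointing down it reaches from about 0.4 to 0.9 m from the base axis. Payload 5.5 kg.
Tool frame: the origin (TCP) lies between the finger pads; the fingertips stand 11 mm ahead of it and the grasp point (between the pads) lies 8 mm behind it; y points along the fingers, x is the direction in which the jaws open and shut, and the axes are right-handed (so a half turn about y gives the same grasp; the last joint's range is limited). The gripper opens to 92 mm and grips with 3 to 60 N. Pads are 19 mm wide; open, the fingers measure 130 mm over their backs; the gripper's body (75 mm by 190 mm) begins 47 mm behind the grasp point.
Start: joints at [78.449, 28.699, -24.465, 88.831, 12.651, 65.22, -12.049], TCP at [0.291, -0.581, 0.238] pointing down, gripper open.
Joint ranges: [-164.97, 164.97], [-17.58, 116.51], [-87.97, 89.64], [11.32, 138.91], [-80.73, 260.73], [10.89, 115.49], [-147.41, 147.41]. Speed limits (degrees/s): [147.25, 147.25, 180, 180, 180, 180, 180].

INTERFACE

Orientations are given as a 3x3 rotation matrix whose columns are the frame's x, y, z axes.
In Python, from rig import monitor, camera, camera_model, job gives the robot as it stands.
- The arm moves only by the shell command python3 -m crank 'ROWS' [OPENING]. ROWS is text: rows parted by semicolons, each of 4 numbers parted by spaces: the shift along the tool's x, y, z in cm, then the turn about the tool's y in degrees. In form: tx ty tz spin; .... A call has 1 to 5 rows; each row shifts and turns the pose as measured when the row begins, along the tool's axes as they then stand; what a row does not reach is not made up. A row lasts 1/12 s, in which the tool goes at most 41.7 mm and 7.16 degrees, less where a joint would pass 70% of its speed; a pose out of reach is approached as far as the arm can. A call is refused whole if a number of a shift passes 4.17 or a number of a turn 7.16, either way. A call with a gripper value outside its range is refused whole. OPENING is the closure, from 0 (fully open) to 1 (shut), set as the call begins (- or left out, the last holds). The fingers move at their own pace and stop on an object; the grip force is fixed at half the most. Time passes only in rows, so rows that do not move let the fingers close. It gives the time, the measured TCP pose, the force and the opening at its end, in the units of the state.
- monitor.observe(): the state, without advancing time (a new reading comes with each control period).
- camera(name): name is "scene" or "top"; returns (picture, depth): 384x512x3 uint8, blue, green, red; 384x512 float32, m along the optical axis (not along the pixel's ray), 0 where there is no reading.
- camera_model(name): a dict with "fx", "fy", "cx", "cy" (pixels), "T" (4x4, takes a point from camera to world coordinates). Camera axes: x right, y down, z forward; pixel columns grow to the right and rows downward; lengths in m; the calibration is good to about 2 mm. A picture is of the moment at which its call begins. camera_model takes no time and is no camera call.
- job.close_job(): hands the job in, once; it reports no verdict.
The state is a dict: "clock": time; "qpos": joint angles; "joint_vel": joint speeds; "joint_efforts": joint torques, N m; "eef_pos": TCP position; "tool_rot": TCP orientation; "wrist_force": force on the tool from outside, world axes, zero at the start; "wrist_torque": the same for the moment, N m; "width": opening from 0.0 (shut) to 1.0 (fully open).
Only numpy, scipy, OpenCV 4.12 (cv2) and the standard library are available. Lean on these libraries where they do the work, as an engineer would, in place of code of your own. Each camera call takes 0.05 s, during which the arm holds its last target.

## Working session

There is one attempt and no reset: what is moved stays moved. The work goes in short steps, Python scripts to look and compute and a shell command to move; the robot and the scene stay as the last step left them, time stands still between calls to the robot, and variables do not carry over. Pictures are saved under pics/ and viewed, and the job is handed in when it is done.

```bash
ls; mkdir -p pics
python3 - <<'E'
from rig import monitor, camera, camera_model
import cv2, numpy as np
s=monitor.observe()
for k,v in s.items(): print(k,np.round(v,3).tolist())
for n in ("scene","top"):
    im,d=camera(n); cv2.imwrite(f"pics/{n}0.png",im); np.savez(f"pics/{n}0.npz",im=im,d=d)
    m=camera_model(n); print(n,m["fx"],m["fy"],m["cx"],m["cy"]); print(np.round(m["T"],4))
E
```

```text
pics
clock 0.0
qpos [78.45, 28.756, -24.452, 88.893, 12.654, 65.218, -12.05]
joint_vel [0.015, 0.056, -0.072, 0.046, 0.035, -0.01, -0.021]
joint_efforts [-0.0, -56.659, -5.817, -27.911, -0.069, 0.031, 0.0]
eef_pos [0.291, -0.58, 0.237]
tool_rot [[0.448, -0.001, 0.894], [-0.894, 0.002, 0.448], [-0.002, -1.0, 0.0]]
wrist_force [0.165, -0.758, 0.3]
wrist_torque [-0.003, -0.008, -0.036]
width 1.001
scene 428.9112896242305 428.9112896242305 250.08494219926786 189.55654516618472
[[-0.7534 -0.3814  0.5357  0.1252]
 [-0.6573  0.4618 -0.5956  0.6249]
 [-0.0203 -0.8008 -0.5986  0.5708]
 [ 0.      0.      0.      1.    ]]
top 354.78454380767306 354.78454380767306 257.06605024690526 189.85012370692453
[[-0.0231 -0.9962  0.0841  0.4989]
 [-0.9997  0.0225 -0.0083  0.1219]
 [ 0.0063 -0.0843 -0.9964  0.9119]
 [ 0.      0.      0.      1.    ]]
```

View pics/scene0.png

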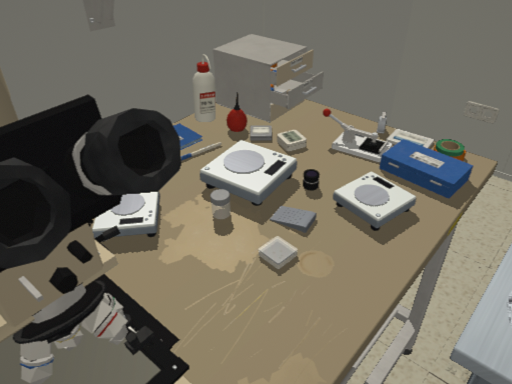

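View pics/top0.png

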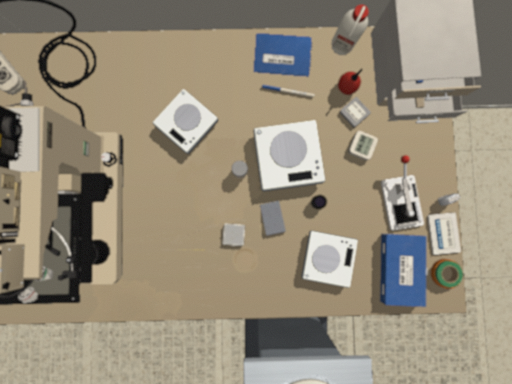

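Run:
```python
import cv2, numpy as np
im=np.load("pics/top0.npz")['im']; s=np.load("pics/scene0.npz")['im']
a=cv2.resize(im[110:260,215:345],None,fx=4.6,fy=4.6,interpolation=cv2.INTER_CUBIC)[:600]
cv2.imwrite("pics/topcrop.png",cv2.resize(im[115:255,215:345],(557,600),interpolation=cv2.INTER_CUBIC))
cv2.imwrite("pics/scenecrop.png",cv2.resize(s[130:280,190:340],(600,600),interpolation=cv2.INTER_CUBIC))
```

```text
(no output)
```

View pics/topcrop.png

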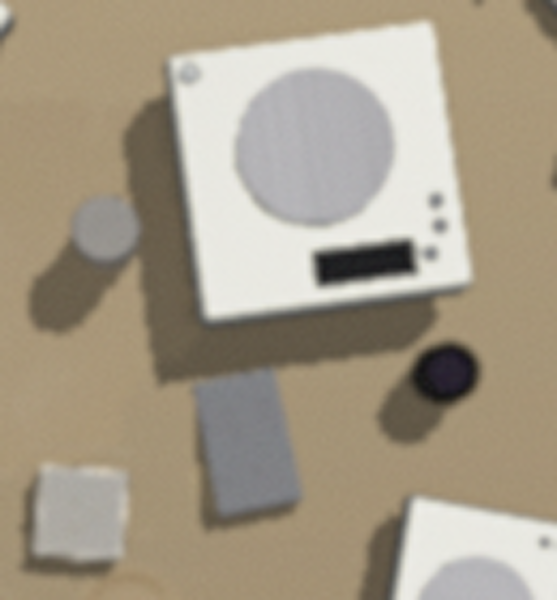

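View pics/scenecrop.png

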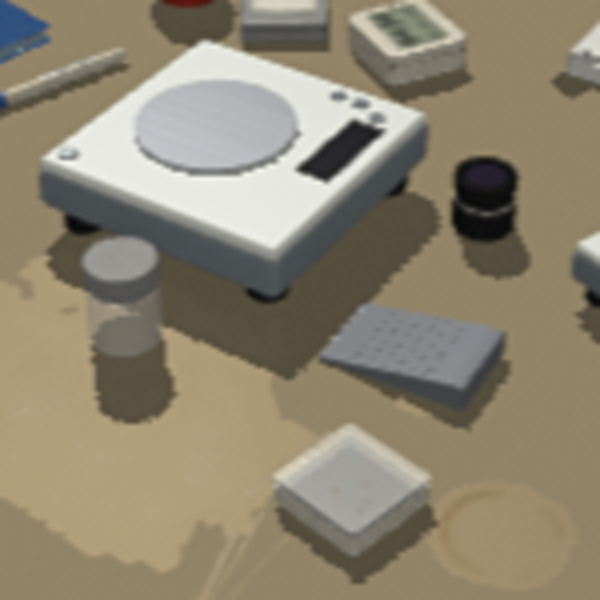

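```bash
cat > h.py <<'E'
import cv2, numpy as np
from rig import camera_model
def ray(n,uv,z):
    m=camera_model(n); T=m["T"]; uv=np.atleast_2d(uv).astype(float)
    z=np.broadcast_to(z,len(uv))
    d=np.c_[(uv[:,0]-m["cx"])/m["fx"],(uv[:,1]-m["cy"])/m["fy"],np.ones(len(uv))]@T[:3,:3].T
    t=(z-T[2,3])/d[:,2]; return T[:3,3]+d*t[:,None]
def proj(n,P):
    m=camera_model(n); T=m["T"]; c=(np.atleast_2d(P)-T[:3,3])@T[:3,:3]
    return np.c_[c[:,0]/c[:,2]*m["fx"]+m["cx"],c[:,1]/c[:,2]*m["fy"]+m["cy"]]
def blob(mask,seed):
    n,l=cv2.connectedComponents(mask.astype(np.uint8)); return (l==l[seed[1],seed[0]]).astype(np.uint8)
def quad(big,sc,off):
    c=max(cv2.findContours(big,cv2.RETR_EXTERNAL,cv2.CHAIN_APPROX_NONE)[0],key=cv2.contourArea)
    # edge lines: rect seed then line fit per side
    box=cv2.boxPoints(cv2.minAreaRect(c)); pts=c[:,0,:].astype(float)
    h=cv2.approxPolyDP(cv2.convexHull(c),0.05*cv2.arcLength(c,True),True)[:,0,:].astype(float)
    if len(h)!=4: h=box
    L=[]
    for i in range(4):
        a,b=h[i],h[(i+1)%4]; u=(b-a)/np.linalg.norm(b-a); nn=np.array([-u[1],u[0]])
        s=(pts-a)@u/np.linalg.norm(b-a); dd=abs((pts-a)@nn)
        p=pts[(s>.15)&(s<.85)&(dd<8)]
        vx,vy,x,y=cv2.fitLine(p.astype(np.float32),cv2.DIST_HUBER,0,.01,.01).ravel()
        L.append(np.cross([x,y,1],[x+vx,y+vy,1]))
    q=[]
    for i in range(4):
        p=np.cross(L[i-1],L[i]); q.append(p[:2]/p[2])
    return (np.array(q)+.5)/sc-.5+off
E
python3 - <<'E'
from h import *
im=np.load("pics/top0.npz")['im']; d=np.load("pics/top0.npz")['d']
sc=8;x0,y0=215,110
b=cv2.resize(im[110:260,215:345],None,fx=sc,fy=sc,interpolation=cv2.INTER_CUBIC)
off=np.array([x0,y0])
g=b.min(2)
for nm,m,seed in (("bal",g>165,(265,180)),("wedge",None,(272,218))):
    if m is None:
        hsv=cv2.cvtColor(b,cv2.COLOR_BGR2HSV); i=b.astype(int); m=(i[:,:,0]-i[:,:,2]>-8)&(i.max(2)>95)
    m=blob(m,((seed[0]-x0)*sc,(seed[1]-y0)*sc)); print(nm,m.sum()/sc**2)
    q=quad(m,sc,off); print(np.round(q,2).tolist()); 
    z=.048 if nm=="bal" else .008
    P=ray("top",q,z); print(np.round(P,4).tolist(), np.round(np.linalg.norm(P-np.roll(P,-1,0),axis=1),4))
    o=b.copy(); o[cv2.morphologyEx(m,cv2.MORPH_GRADIENT,np.ones((3,3)))>0]=(0,0,255)
    cv2.imwrite(f"pics/m_{nm}.png",cv2.resize(o,None,fx=.5,fy=.5))
E
```

```text
bal 3630.734375
[[315.53, 119.25], [324.93, 180.41], [262.64, 188.95], [254.06, 127.67]]
[[0.7448, -0.0348, 0.048], [0.5913, -0.0522, 0.048], [0.5737, 0.1011, 0.048], [0.7267, 0.1186, 0.048]] [0.1545 0.1542 0.154  0.1544]
wedge 587.078125
[[277.73, 200.66], [284.71, 231.02], [265.99, 235.26], [259.82, 204.66]]
[[0.5463, 0.0623, 0.008], [0.469, 0.0468, 0.008], [0.4594, 0.0945, 0.008], [0.5372, 0.1083, 0.008]] [0.0789 0.0486 0.0789 0.0468]
```

Run:
```python
from h import *
def fr(c,yaw,pts):
    R=np.array([[np.cos(yaw),-np.sin(yaw),0],[np.sin(yaw),np.cos(yaw),0],[0,0,1]]); return np.array([*c,0])+np.array(pts)@R.T
q=np.array([[315.53,119.25],[324.93,180.41],[262.64,188.95],[254.06,127.67]])
P=ray("top",q,.048); c=P.mean(0)[:2]; v=(P[0]+P[3]-P[1]-P[2]); w=P[2]+P[3]-P[0]-P[1]
yb=np.arctan2(v[1],v[0]); print("bal",c,np.degrees(yb),np.degrees(np.arctan2(-w[0],w[1])))
F=fr(c,yb,[[-.062,.062,0]])[0]; print("foot",F)
q=np.array([[277.73,200.66],[284.71,231.02],[265.99,235.26],[259.82,204.66]])
W=ray("top",q,[.002,.0145,.0145,.002]); tip=(W[0]+W[3])/2; tail=(W[1]+W[2])/2
yw=np.arctan2(*(tip-tail)[[1,0]]); print("tip",tip,"tail",tail,np.degrees(yw),np.linalg.norm((tip-tail)[:2]))
wc=((tip+tail)/2)[:2]; print("wc",wc)
# overlay on both views
B=fr(c,yb,[[.08,-.08,.048],[-.08,-.08,.048],[-.08,.08,.048],[.08,.08,.048],[-.062,.062,.048],[-.062,.062,0.006]])
Wp=fr(wc,yw,[[.04,-.025,.002],[-.04,-.025,.0145],[-.04,.025,.0145],[.04,.025,.002],[-.04,-.025,0],[-.04,.025,0]])
out=[]
for n,(x0,y0,w_,h_) in (("top",(225,115,110,130)),("scene",(190,135,150,120))):
    im=np.load(f"pics/{n}0.npz")['im']; s=5
    o=cv2.resize(im[y0:y0+h_,x0:x0+w_],None,fx=s,fy=s,interpolation=cv2.INTER_CUBIC)
    for A,col in ((B,(0,0,255)),(Wp,(0,255,0))):
        for p in proj(n,A): cv2.circle(o,tuple(int(t) for t in ((p-[x0,y0]+.5)*s-.5)),3,col,-1)
    cv2.imwrite(f"pics/ov_{n}.png",cv2.resize(o,None,fx=.9,fy=.9))
for k,A in (("loupe",(319,202)),("can",(239,169)),("gel",(233,235))): print(k,ray("top",[A],.03).round(3))
```

```text
bal [0.65911124 0.03317895] 6.504775313039127 6.62583996931607
foot [0.59048663 0.08775609 0.        ]
tip [0.5420273  0.08505845 0.002     ] tail [0.46443744 0.07102512 0.0145    ] 10.251997195341215 0.0788487152613841
wc [0.50323237 0.07804178]
loupe [[ 0.539 -0.039  0.03 ]]
can [[0.627 0.159 0.03 ]]
gel [[0.463 0.177 0.03 ]]
```

View pics/ov_top.png

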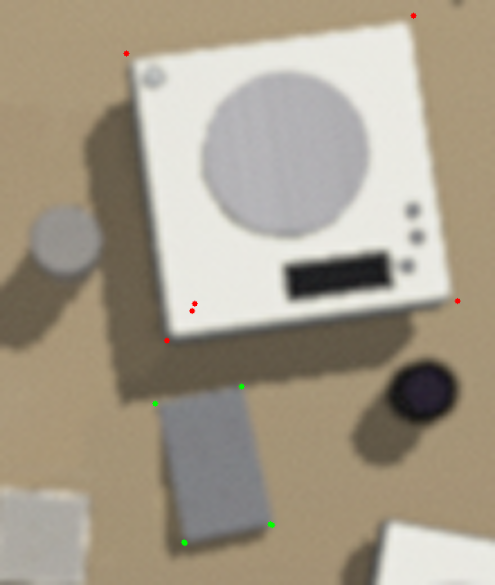

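View pics/ov_scene.png

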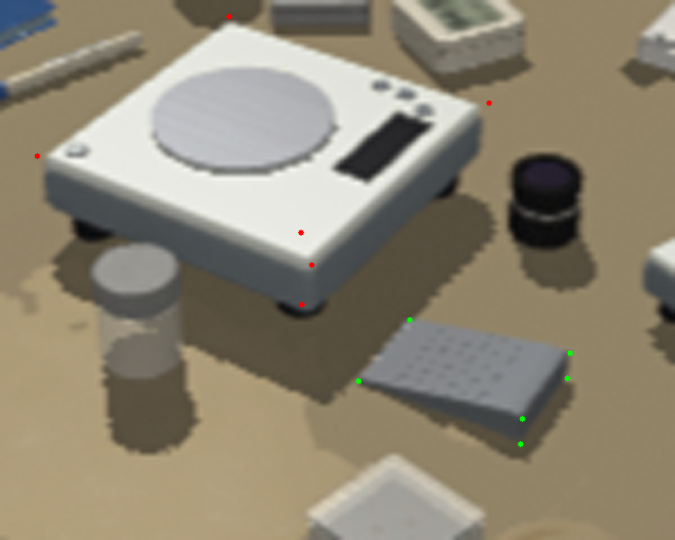

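```bash
cat > to.py <<'E'
import sys,numpy as np
from rig import monitor
s=monitor.observe(); R=np.array(s["tool_rot"]); p=np.array(s["eef_pos"])
t=np.array([float(a) for a in sys.argv[1:4]]); h=float(sys.argv[4])
z=R[:,2]; cur=np.degrees(np.arctan2(z[1],z[0]))
print("t",round(s["clock"],2),"pos",p.round(4),"head",round(cur,2),"tool delta cm",(R.T@(t-p)*100).round(2),"spin",round(cur-h,2),"F",np.round(s["wrist_force"],2),"w",round(s["width"],2))
E
python3 -m crank '-3.2 0 2.6 3.3; -3.2 0 2.6 3.3; -3.2 0 2.6 3.3; -3.2 0 2.6 3.3; -3.2 0 2.6 3.3' 0.8; python3 to.py .434 .0656 .1 10.25
```

```text
clock: 0.52
eef_pos: [0.3518, -0.3904, 0.2314]
tool_rot: [[0.144, -0.006, 0.99], [-0.99, 0.003, 0.144], [-0.004, -1.0, -0.006]]
wrist_force: [0.2, -0.4, 0.4]
width: 0.686
t 0.52 pos [ 0.3518 -0.3904  0.2314] head 8.29 tool delta cm [-43.88  13.23  14.78] spin -1.96 F [ 0.18 -0.37  0.37] w 0.69
```

```bash
python3 -m crank '-4 0 1 -0.4; -4 0 1 -0.4; -4 0 1 -0.4; -4 0 1 -0.4; -4 0 1 -0.4'; python3 -m crank '-4 0 1 0; -4 0 1 0; -4 0 1 0; -3 0.5 1 0; -3 0.5 1 0';  python3 to.py .434 .0656 .1 10.25
```

```text
clock: 0.93
eef_pos: [0.3707, -0.1827, 0.2307]
tool_rot: [[0.179, -0.005, 0.984], [-0.984, 0.004, 0.179], [-0.005, -1.0, -0.005]]
wrist_force: [1.1, -0.3, -0.3]
width: 0.322
clock: 1.35
eef_pos: [0.3848, 0.009, 0.2214]
tool_rot: [[0.18, -0.004, 0.984], [-0.984, -0.0, 0.18], [-0.0, -1.0, -0.004]]
wrist_force: [0.1, -0.6, -0.2]
width: 0.2
t 1.35 pos [0.3848 0.009  0.2214] head 10.4 tool delta cm [-4.68 12.11  5.91] spin 0.15 F [ 0.08 -0.61 -0.15] w 0.2
```

```bash
python3 -m crank '-1.2 3 1.5 0; -1.2 3 1.5 0; -1.2 3 1.5 0; -1 3 1.2 0; 0 1 0 0';  python3 to.py .434 .0656 .015 10.25
```

```text
clock: 1.77
eef_pos: [0.4381, 0.0752, 0.0898]
tool_rot: [[0.189, 0.01, 0.982], [-0.982, -0.001, 0.189], [0.003, -1.0, 0.009]]
wrist_force: [-0.0, 0.4, 0.3]
width: 0.199
t 1.77 pos [0.4381 0.0752 0.0898] head 10.92 tool delta cm [ 0.84  7.47 -0.65] spin 0.67 F [-0.04  0.41  0.35] w 0.2
```

```bash
python3 -m crank '0.8 2.5 -0.6 0.6; 0 2.5 0 0; 0 1 0 0; 0 0 0 0; 0 0 0 0';  python3 to.py .434 .0656 .015 10.25
```

```text
clock: 2.18
eef_pos: [0.4307, 0.069, 0.0223]
tool_rot: [[0.184, -0.0, 0.983], [-0.983, 0.002, 0.184], [-0.002, -1.0, 0.0]]
wrist_force: [-0.7, -0.1, 0.1]
width: 0.202
t 2.18 pos [0.4307 0.069  0.0223] head 10.61 tool delta cm [0.4  0.72 0.26] spin 0.36 F [-0.7  -0.11  0.09] w 0.2
```

Run:
```python
from h import *
from rig import camera
for n,(x0,y0,w_,h_) in (("top",(225,115,110,150)),("scene",(190,135,150,150))):
    im,d=camera(n)
    cv2.imwrite(f"pics/pre_{n}.png",cv2.resize(im[y0:y0+h_,x0:x0+w_],None,fx=4,fy=4,interpolation=cv2.INTER_CUBIC))
```

```text
(no output)
```

View pics/pre_scene.png

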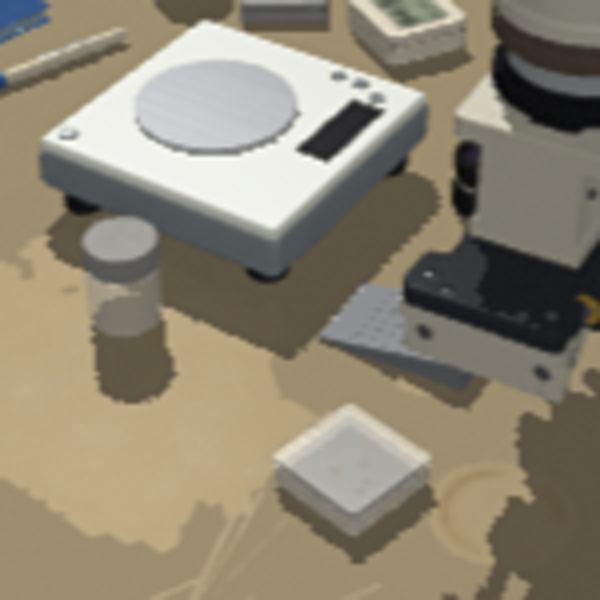

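View pics/pre_top.png

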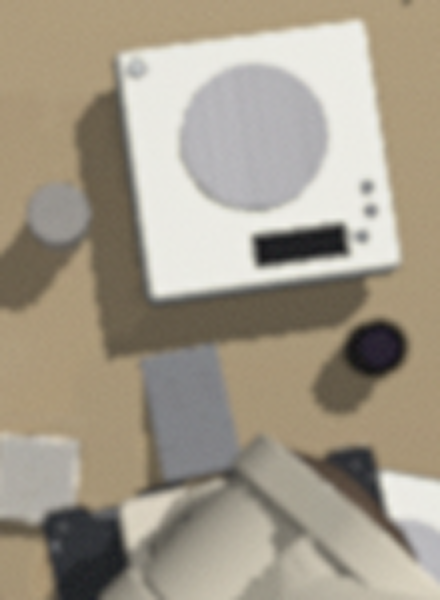

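```bash
python3 -m crank '0.4 0.7 0.3 0.3; 0 0 0 0; 0 0 0 0';  python3 to.py .4545 .0692 .015 10.25
```

```text
clock: 2.53
eef_pos: [0.4381, 0.065, 0.0181]
tool_rot: [[0.177, 0.007, 0.984], [-0.984, 0.002, 0.177], [-0.0, -1.0, 0.008]]
wrist_force: [0.7, 0.9, 0.2]
width: 0.201
t 2.53 pos [0.4381 0.065  0.0181] head 10.19 tool delta cm [-0.12  0.32  1.69] spin -0.06 F [0.7  0.94 0.23] w 0.2
```

```bash
python3 -m crank '-0.1 0.3 0.5 0; 0 0.1 0.5 0; 0 0 0 0';  python3 to.py .4545 .0692 .015 10.25;python3 -m crank '0 0 0.5 0; 0 0 0.4 0; 0 0 0.2 0; 0 0 0 0';  python3 to.py .4545 .0692 .015 10.25
```

```text
clock: 2.78
eef_pos: [0.4503, 0.0674, 0.0152]
tool_rot: [[0.176, 0.011, 0.984], [-0.984, 0.001, 0.176], [0.001, -1.0, 0.011]]
wrist_force: [-0.1, 0.5, -1.0]
width: 0.202
t 2.78 pos [0.4503 0.0674 0.0152] head 10.11 tool delta cm [-0.1   0.02  0.45] spin -0.14 F [-0.09  0.53 -0.99] w 0.2
clock: 3.12
eef_pos: [0.4627, 0.0698, 0.0154]
tool_rot: [[0.176, 0.011, 0.984], [-0.984, 0.002, 0.176], [0.0, -1.0, 0.011]]
wrist_force: [0.1, -0.1, -0.2]
width: 0.201
t 3.12 pos [0.4627 0.0698 0.0154] head 10.12 tool delta cm [-0.08  0.03 -0.82] spin -0.13 F [ 0.1  -0.06 -0.24] w 0.2
```

```bash
python3 -m crank '0 0 0.4 0.6; 0 0 0.4 0.6; 0 0 0.4 0.6; 0 0 0.4 0.6; 0 0 0 0';  python3 to.py .59 .088 .015 7.5
cat > look.py <<'E'
import sys
from h import *
from rig import camera
for n,(x0,y0,w_,h_) in (("top",(235,155,80,80)),("scene",(220,165,110,80))):
    im,d=camera(n); np.savez(f"pics/{sys.argv[1]}_{n}.npz",im=im,d=d)
    cv2.imwrite(f"pics/{sys.argv[1]}_{n}.png",cv2.resize(im[y0:y0+h_,x0:x0+w_],None,fx=7,fy=7,interpolation=cv2.INTER_CUBIC))
E
python3 look.py a
```

```text
clock: 3.53
eef_pos: [0.4798, 0.0727, 0.0154]
tool_rot: [[0.13, 0.01, 0.991], [-0.992, 0.002, 0.13], [-0.0, -1.0, 0.01]]
wrist_force: [-0.1, -0.4, 0.5]
width: 0.203
t 3.53 pos [0.4798 0.0727 0.0154] head 7.47 tool delta cm [-0.08  0.16 11.13] spin -0.03 F [-0.13 -0.38  0.5 ] w 0.2
```

View pics/a_top.png

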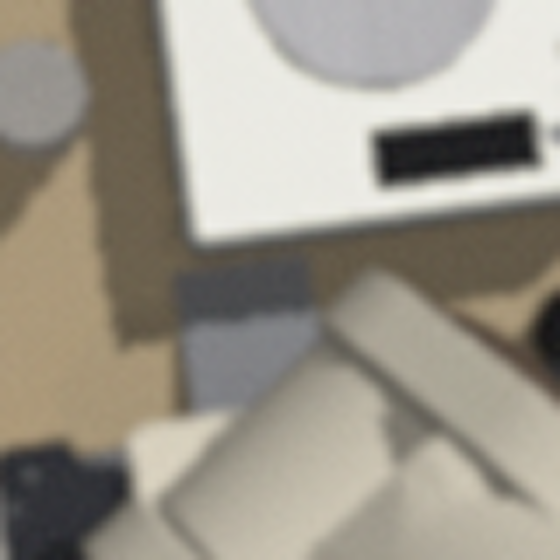

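View pics/a_scene.png

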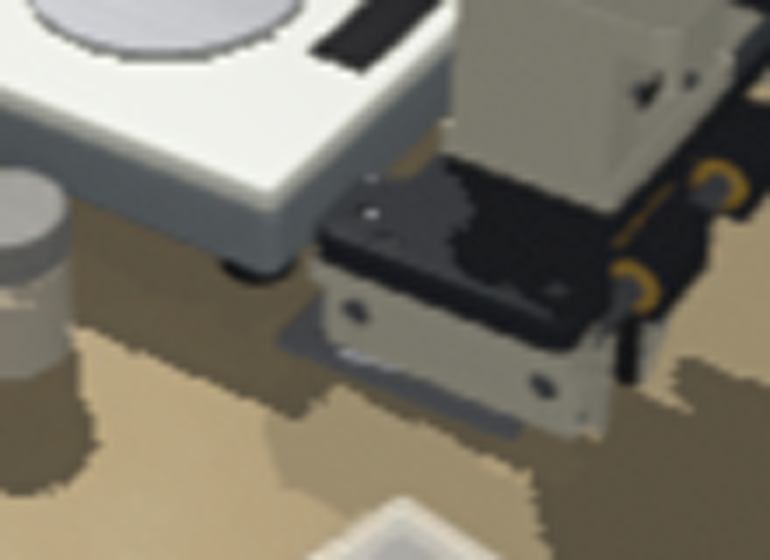

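Run:
```python
from h import *
P=ray("top",[[260.7,194.3],[279.3,192.1]],.002); print(P.round(4),P.mean(0).round(4))
```

```text
[[0.564  0.1053 0.002 ]
 [0.5686 0.0573 0.002 ]] [0.5663 0.0813 0.002 ]
```

```bash
python3 -m crank '-0.06 0 0.4 0; -0.06 0 0.4 0; -0.06 0 0.4 0; -0.06 0 0.4 0; -0.06 0 0.3 0';  python3 to.py .59 .088 .015 7.5; python3 look.py b
```

```text
clock: 4.05
eef_pos: [0.4976, 0.0779, 0.0152]
tool_rot: [[0.131, 0.008, 0.991], [-0.991, 0.0, 0.131], [0.001, -1.0, 0.008]]
wrist_force: [0.3, -0.6, -1.0]
width: 0.199
t 4.05 pos [0.4976 0.0779 0.0152] head 7.54 tool delta cm [0.21 0.1  9.29] spin 0.04 F [ 0.29 -0.59 -0.98] w 0.2
```

View pics/b_top.png

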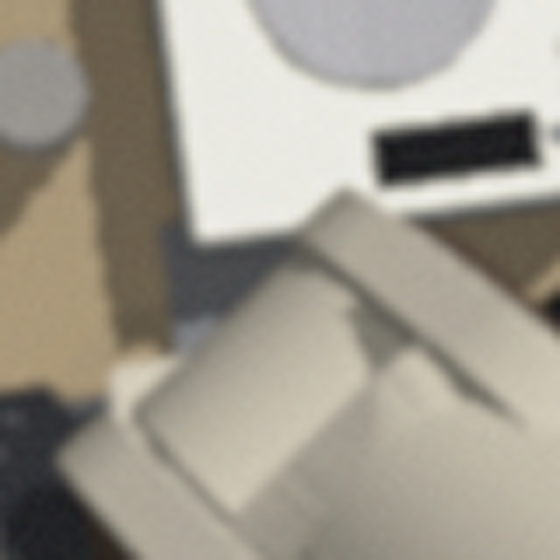

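View pics/b_scene.png

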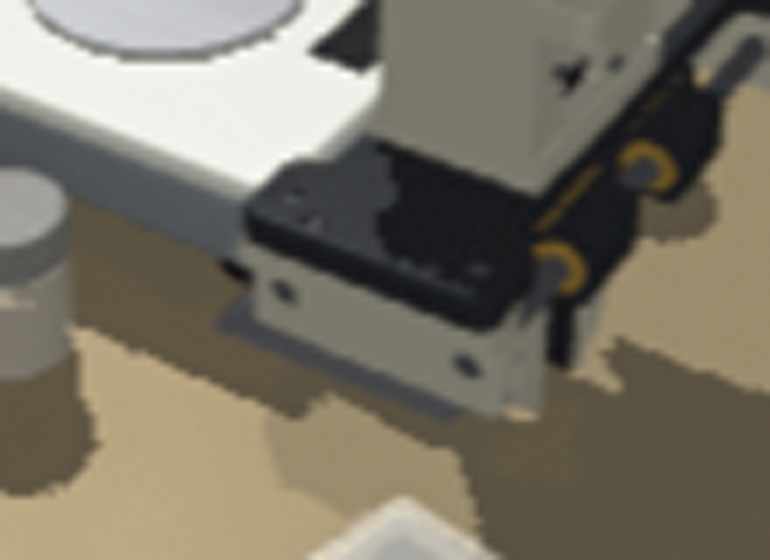

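```bash
for i in 1; do python3 -m crank '0 0 0.2 0' | tr '\n' ' '; echo; python3 -m crank '0 0 0.2 0'| tr '\n' ' '; echo; python3 -m crank '0 0 0.2 0'| tr '\n' ' '; done
```

```text
clock: 4.23 eef_pos: [0.4995, 0.0784, 0.0152] tool_rot: [[0.131, 0.008, 0.991], [-0.991, 0.001, 0.131], [0.0, -1.0, 0.008]] wrist_force: [-0.0, 0.1, -0.3] width: 0.199 
clock: 4.32 eef_pos: [0.5016, 0.0787, 0.0152] tool_rot: [[0.132, 0.007, 0.991], [-0.991, 0.001, 0.132], [0.0, -1.0, 0.007]] wrist_force: [-0.5, -0.9, -0.1] width: 0.202 
clock: 4.4 eef_pos: [0.5035, 0.0789, 0.0152] tool_rot: [[0.132, 0.007, 0.991], [-0.991, 0.0, 0.132], [0.001, -1.0, 0.007]] wrist_force: [-1.5, 0.6, -0.2] width: 0.202
```

```bash
python3 -m crank '0 0 0.15 0' | egrep "pos|force"; python3 -m crank '0 0 0.15 0'| egrep "pos|force"; python3 -m crank '0 0 0.15 0'| egrep "pos|force"
```

```text
eef_pos: [0.5052, 0.0791, 0.0152]
wrist_force: [-0.2, -0.7, -0.2]
eef_pos: [0.5067, 0.0793, 0.0152]
wrist_force: [-0.7, 0.2, -0.1]
eef_pos: [0.5083, 0.0795, 0.0152]
wrist_force: [-0.8, -1.2, 0.7]
```

```bash
python3 -m crank '0 0 0.15 0' | egrep "pos|force"; python3 -m crank '0 0 0.15 0'| egrep "pos|force"
```

```text
eef_pos: [0.5099, 0.0796, 0.0152]
wrist_force: [0.5, -0.2, 0.4]
eef_pos: [0.5114, 0.0799, 0.0152]
wrist_force: [-0.6, 0.5, -0.4]
```

```bash
python3 -m crank '0 0 0.15 0'| egrep "pos|force"
```

```text
eef_pos: [0.513, 0.08, 0.0152]
wrist_force: [-2.2, -0.7, 0.8]
```

```bash
python3 -m crank '0 0 0.1 0'| egrep "pos|force"
```

```text
eef_pos: [0.5134, 0.08, 0.015]
wrist_force: [-2.9, -1.1, 2.4]
```

```bash
python3 -m crank '0 0 0.1 0'| egrep "pos|force"
```

```text
eef_pos: [0.5135, 0.08, 0.0148]
wrist_force: [-4.3, -0.7, 1.9]
```

```bash
python3 -m crank '0 0 0.15 0'| egrep "pos|force"
```

```text
eef_pos: [0.5138, 0.08, 0.0145]
wrist_force: [-5.2, -0.6, 3.4]
```

```bash
python3 -m crank '0 -0.05 0.18 0'| egrep "pos|force"; python3 look.py c;  python3 to.py .59 .088 .015 7.5
```

```text
eef_pos: [0.5142, 0.08, 0.0145]
wrist_force: [-4.1, -0.9, -0.9]
t 5.33 pos [0.5143 0.08   0.0145] head 7.56 tool delta cm [ 0.2  -0.06  7.61] spin 0.06 F [-5.17  0.26  0.25] w 0.2
```

View pics/c_scene.png

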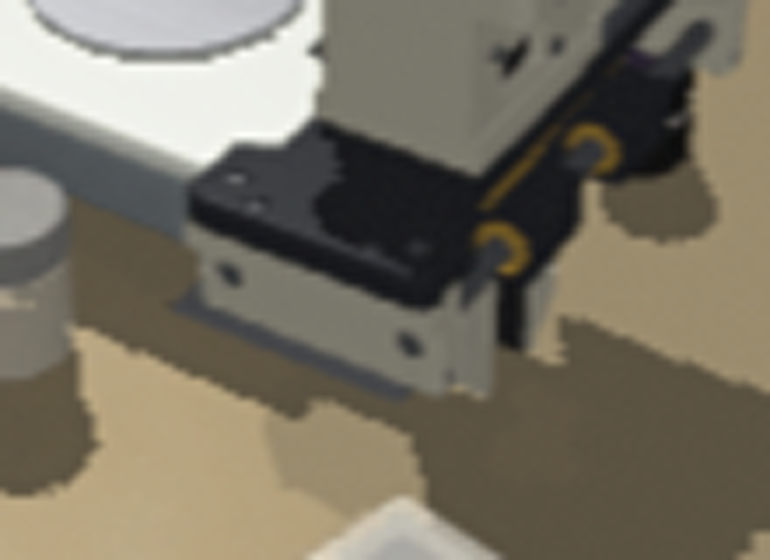

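View pics/c_top.png

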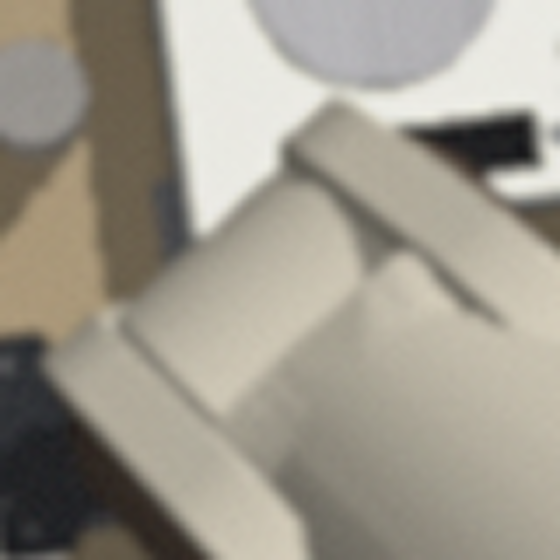

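```bash
python3 -m crank '0 -0.03 0.25 0'| egrep "pos|force"
```

```text
eef_pos: [0.5147, 0.08, 0.0143]
wrist_force: [-10.0, -0.2, 4.7]
```

```bash
python3 -m crank '0 -0.03 0.25 0'| egrep "pos|force"
python3 - <<'E'
from h import *
from rig import camera
a=np.load("pics/top0.npz")['im']; im,d=camera("top"); np.savez("pics/d_top.npz",im=im)
# balance shift: visible rear/left part
g=lambda x: cv2.cvtColor(x[115:165,245:330],cv2.COLOR_BGR2GRAY).astype(np.float32)
print(cv2.phaseCorrelate(g(a),g(im)))
b=np.load("pics/b_top.npz")['im'];print(cv2.phaseCorrelate(g(a),g(b)))
E
```

```text
eef_pos: [0.5147, 0.08, 0.0141]
wrist_force: [-8.7, 0.4, 5.2]
((0.02740559540387011, 0.00809801163602586), 0.9764551069471571)
((-0.0004543992485039894, -0.0045162893236359025), 0.9885563282436794)
```

```bash
python3 -m crank '0 0 -0.5 0; 0 0 -1 0; 0 -0.3 -1.5 0; 0 -3 0 0; 0 -3 0 0' 0.8; python3 -m crank '0 -3 0 0; 0 -1 2 0; 0 0 3 0; 0 0 3 0; 0 0 2 0' 1.0 ; python3 to.py .5927 .086 .07 6.5
```

```text
clock: 5.97
eef_pos: [0.4831, 0.0763, 0.0747]
tool_rot: [[0.133, -0.011, 0.991], [-0.991, -0.002, 0.133], [0.001, -1.0, -0.011]]
wrist_force: [1.4, -0.4, 0.4]
width: 0.201
clock: 6.38
eef_pos: [0.5867, 0.089, 0.1244]
tool_rot: [[0.134, 0.006, 0.991], [-0.991, -0.005, 0.134], [0.006, -1.0, 0.006]]
wrist_force: [0.3, -0.0, 0.9]
width: 0.005
t 6.38 pos [0.5867 0.089  0.1244] head 7.68 tool delta cm [0.35 5.45 0.53] spin 1.18 F [ 0.31 -0.01  0.93] w 0.01
```

```bash
python3 -m crank '0.35 2 0.5 1; 0 2 0 0; 0 0.4 0 0; 0 0 0 0' ; python3 to.py .5927 .086 .06 6.5; python3 look.py e
```

```text
clock: 6.72
eef_pos: [0.6031, 0.0871, 0.0832]
tool_rot: [[0.113, 0.025, 0.993], [-0.994, -0.002, 0.113], [0.004, -1.0, 0.024]]
wrist_force: [-0.2, -1.0, 0.6]
width: 0.008
t 6.72 pos [0.6031 0.0871 0.0832] head 6.5 tool delta cm [-0.02  2.3  -1.1 ] spin -0.0 F [-0.16 -1.01  0.58] w 0.01
```

View pics/e_scene.png

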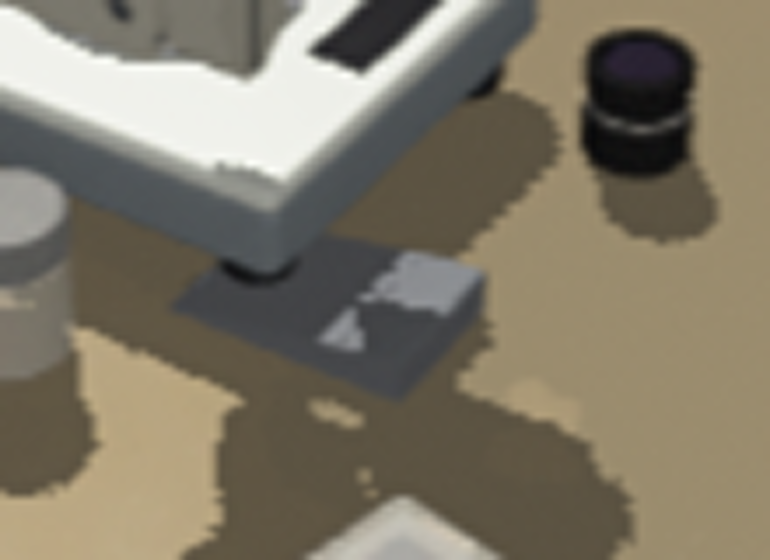

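```bash
python3 -m crank '0 1 -1 0; 0 0.4 0 0; 0 0 0 0' ; python3 to.py .5927 .086 .059 6.5
```

```text
clock: 7.07
eef_pos: [0.5946, 0.0867, 0.073]
tool_rot: [[0.114, 0.03, 0.993], [-0.993, -0.001, 0.114], [0.005, -1.0, 0.03]]
wrist_force: [1.0, 0.6, 0.9]
width: 0.007
t 7.07 pos [0.5946 0.0867 0.073 ] head 6.56 tool delta cm [ 0.04  1.39 -0.24] spin 0.06 F [1.05 0.57 0.93] w 0.01
```

```bash
python3 -m crank '0 0.6 -0.2 0; 0 0.3 0 0; 0 0 0 0' ; python3 to.py .5927 .086 .059 6.5;  python3 -m crank '0 0.2 0 0'; python3 -m crank '0 0.2 0 0'
```

```text
clock: 7.32
eef_pos: [0.5944, 0.0867, 0.0656]
tool_rot: [[0.114, 0.034, 0.993], [-0.993, -0.001, 0.114], [0.005, -0.999, 0.034]]
wrist_force: [0.4, -0.2, -0.2]
width: 0.002
t 7.32 pos [0.5944 0.0867 0.0656] head 6.57 tool delta cm [ 0.04  0.65 -0.2 ] spin 0.07 F [ 0.44 -0.22 -0.18] w 0.0
clock: 7.4
eef_pos: [0.595, 0.0868, 0.064]
tool_rot: [[0.114, 0.035, 0.993], [-0.993, -0.001, 0.114], [0.005, -0.999, 0.035]]
wrist_force: [-0.2, 0.1, -1.1]
width: 0.004
clock: 7.48
eef_pos: [0.5954, 0.0869, 0.0621]
tool_rot: [[0.114, 0.035, 0.993], [-0.993, -0.001, 0.114], [0.005, -0.999, 0.035]]
wrist_force: [-0.1, -0.3, -0.3]
width: 0.005
```

```bash
python3 -m crank '0 0 -0.4 0'; python3 -m crank '0 0.15 -0.1 0';python3 -m crank '0 0.12 0 0'
```

```text
clock: 7.57
eef_pos: [0.5921, 0.0865, 0.0617]
tool_rot: [[0.114, 0.036, 0.993], [-0.993, -0.001, 0.114], [0.005, -0.999, 0.036]]
wrist_force: [0.1, 0.3, 0.4]
width: 0.003
clock: 7.65
eef_pos: [0.5907, 0.0864, 0.0602]
tool_rot: [[0.114, 0.036, 0.993], [-0.993, -0.001, 0.114], [0.005, -0.999, 0.035]]
wrist_force: [0.3, 0.5, 0.2]
width: 0.005
clock: 7.73
eef_pos: [0.5906, 0.0865, 0.0593]
tool_rot: [[0.114, 0.036, 0.993], [-0.993, -0.001, 0.114], [0.005, -0.999, 0.036]]
wrist_force: [-3.2, -0.8, 12.6]
width: 0.0
```

```bash
python3 -m crank '0 0.05 0 0'; python3 -m crank '0 0.05 0 0'
```

```text
clock: 7.82
eef_pos: [0.5906, 0.0864, 0.0595]
tool_rot: [[0.114, 0.036, 0.993], [-0.993, -0.001, 0.114], [0.005, -0.999, 0.036]]
wrist_force: [-2.4, -0.2, 7.5]
width: 0.003
clock: 7.9
eef_pos: [0.5906, 0.0864, 0.0595]
tool_rot: [[0.114, 0.036, 0.993], [-0.993, -0.002, 0.114], [0.006, -0.999, 0.036]]
wrist_force: [-1.2, -0.2, 4.9]
width: 0.003
```

```bash
python3 -m crank '0 0.1 0 0'; python3 -m crank '0 0.1 0 0'; python3 look.py f; python3 to.py .5927 .086 .059 6.5
```

```text
clock: 7.98
eef_pos: [0.5907, 0.0865, 0.0594]
tool_rot: [[0.114, 0.036, 0.993], [-0.993, -0.002, 0.114], [0.007, -0.999, 0.036]]
wrist_force: [-3.9, -1.5, 11.2]
width: 0.004
clock: 8.07
eef_pos: [0.5906, 0.0865, 0.0594]
tool_rot: [[0.114, 0.036, 0.993], [-0.993, -0.003, 0.114], [0.007, -0.999, 0.036]]
wrist_force: [-3.6, -0.8, 11.0]
width: 0.004
t 8.17 pos [0.5906 0.0865 0.0594] head 6.58 tool delta cm [0.07 0.05 0.2 ] spin 0.08 F [-2.88 -1.03 10.51] w 0.01
```

View pics/f_scene.png

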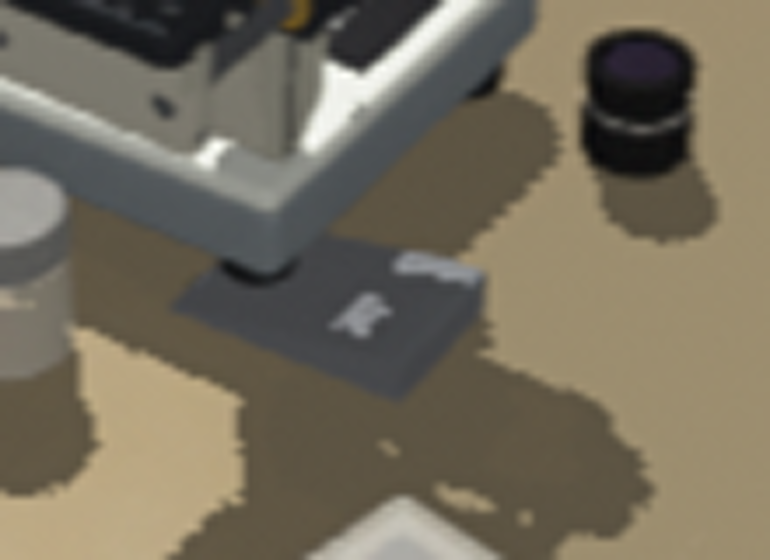

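Run:
```python
from rig import monitor, job
from h import *
for n,(a,b,c,d) in (("top",(115,150,285,335)),("scene",(205,235,240,290))):
    g=lambda x: cv2.cvtColor(np.load(x)['im'][a:b,c:d],cv2.COLOR_BGR2GRAY).astype(np.float32)
    print(n,cv2.phaseCorrelate(g(f"pics/{'top0' if n=='top' else 'e_scene'}.npz"),g(f"pics/f_{n}.npz")))
s=monitor.observe(); print(s["clock"],np.round(s["wrist_force"],1))
print(job.close_job())
```

```text
top ((-0.2879067963079507, 0.6310323266648084), 0.3721625484360589)
scene ((0.7077746862329839, 0.06810223778106739), 0.47432152144114176)
8.1667 [-2.9 -1.  10.5]
the job is handed in; nothing more can be done
None
```

The wedge is under the balance's front-left foot, and I handed the job in at 8.2 s with the shut fingertips still pressing about 10.5 N down on that corner.

I pushed the wedge with both fingers against its tail, turning it about 3° on the way so it pointed at the foot. The foot took it when the wedge's tip was roughly 22 mm past the foot's edge. I pushed on about 1.5 mm further to seat it, with the push force climbing to about 10 N at most.

**Checks:**
- **Rocking:** between about 5 and 11 N of press, the corner moved about 0.1 mm, so it stands firm.
- **Shoving:** right after the seating push, the overhead picture showed the balance had moved by less than 0.1 mm.
- **Other things:** the canister, loupe and gel box looked unmoved in the last side view.

**Less certain:**
- **Final image comparison:** made while pressing, it gave shifts of up to 0.7 px, but its match was weak (0.37 and 0.47). The arm and its shadow probably spoiled it, so I take it as neither confirming nor denying a shift.
- **Level:** I did not measure it directly. The rise I expect from the last part of the push is under 0.3 mm.
- **Sideways force:** the press also carries about 3 N sideways, because the tool is tilted about 2°.

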